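# Re-rack the weighing row in reverse

### The job

Move the four pieces of small labware from the cells on the steel carrier to the empty grey rack, one in each pocket, in reverse order: the piece that starts furthest to your left ends furthest to your right, and so on along the row. Set each one down gently, upright and near the middle of its pocket, without dropping or tipping over any.

Things in the scene. Friction and masses are not known exactly. Their poses are not given: they have to be found in the camera images.
- crucible: white porcelain crucible, an open cup 41 mm across the top rim, 26 mm across the foot, 32 mm tall, wider at the top. Origin at the centre of its underside, z up.
- weighing_bottle: small clear glass weighing bottle with a knobbed lid that is fixed to it; 33 mm in diameter, 55 mm tall with the knob, straight cylindrical side from the foot up to 39 mm. Origin at the centre of its underside, z up.
- beaker: small clear glass beaker with a spout, open at the top; 61 mm tall, 42 mm in diameter up to 38 mm, flaring to a 46 mm rim; its inside counts as filled, so grip it across the outside. Origin at the centre of its underside, z up.
- stopper: solid rust-brown rubber stopper, a low cone 34 mm across at the top, narrower at the foot, 26 mm tall. Origin at the centre of its underside, z up.
- cell_a: black square plastic cell 76 x 76 mm, fixed, one of four identical ones in a row on the carrier, in any place of the row. Pocket 68 x 68 mm, floor 4 mm and rim 10 mm above the cell's underside, walls 4 mm. Origin at the centre of its underside; axes parallel to the carrier's. At the start it holds the crucible.
- cell_b: black square plastic cell 76 x 76 mm, fixed, one of four identical ones in a row on the carrier, in any place of the row. Pocket 68 x 68 mm, floor 4 mm and rim 10 mm above the cell's underside, walls 4 mm. Origin at the centre of its underside; axes parallel to the carrier's. At the start it holds the weighing bottle.
- cell_c: black square plastic cell 76 x 76 mm, fixed, one of four identical ones in a row on the carrier, in any place of the row. Pocket 68 x 68 mm, floor 4 mm and rim 10 mm above the cell's underside, walls 4 mm. Origin at the centre of its underside; axes parallel to the carrier's. At the start it holds the beaker.
- cell_d: black square plastic cell 76 x 76 mm, fixed, one of four identical ones in a row on the carrier, in any place of the row. Pocket 68 x 68 mm, floor 4 mm and rim 10 mm above the cell's underside, walls 4 mm. Origin at the centre of its underside; axes parallel to the carrier's. At the start it holds the stopper.
- carrier: fixed flat steel strip 84 x 336 x 6 mm with a 22 mm high wire loop at either end; the four cells stand on it in a row at y = +117, +39, -39, -117 mm of its frame. Their pocket floors are 10 mm and rims 16 mm above the worktop. Origin at the centre of its underside, on the worktop; its y axis points roughly to the robot's left (within 10 degrees).
- rack: fixed grey plastic rack 78 x 316 x 16 mm with four empty pockets in a row, centres at x = 0, y = +117, +39, -39, -117 mm. Pocket 70 x 74 mm (x by y), floor 10 mm and rim 16 mm above the worktop. Origin at the centre of its underside, on the worktop; y points roughly to the robot's left (within 10 degrees). Nearer or further than the carrier, as it may be.
Things that resemble listed ones, but are neither listed nor needed, are in the scene too. Leave any black look-alike of the beaker alone.

How it is judged (in metres and radians):
At the end, for the whole second after the job is handed in: Each piece stands upright (within 0.12 rad) on the floor of its own pocket of the grey rack, its centre within 15 mm of the pocket's centre along each side, and the row on the rack is the reverse of the row of cells on the carrier; all released and at rest (((y of cell_a in the frame of carrier between 0.097 and 0.137 m and y of crucible in the frame of rack between -0.132 and -0.102 m) or (y of cell_a in the frame of carrier between 0.019 and 0.059 m and y of crucible in the frame of rack between -0.054 and -0.024 m) or (y of cell_a in the frame of carrier between -0.059 and -0.019 m and y of crucible in the frame of rack between 0.024 and 0.054 m) or (y of cell_a in the frame of carrier between -0.137 and -0.097 m and y of crucible in the frame of rack between 0.102 and 0.132 m)) and x of crucible in the frame of rack between -0.015 and 0.015 m and z of crucible in the frame of rack between 0.006 and 0.014 m and angle between each of crucible, weighing_bottle, beaker, stopper's own z axis and vertical below 0.12 rad and linear speed of each of crucible, weighing_bottle, beaker, stopper below 0.02 m/s and angular speed of each of crucible, weighing_bottle, beaker, stopper below 0.3 rad/s and contact force between the fingers and crucible below 0.05 N and ((y of cell_b in the frame of carrier between 0.097 and 0.137 m and y of weighing_bottle in the frame of rack between -0.132 and -0.102 m) or (y of cell_b in the frame of carrier between 0.019 and 0.059 m and y of weighing_bottle in the frame of rack between -0.054 and -0.024 m) or (y of cell_b in the frame of carrier between -0.059 and -0.019 m and y of weighing_bottle in the frame of rack between 0.024 and 0.054 m) or (y of cell_b in the frame of carrier between -0.137 and -0.097 m and y of weighing_bottle in the frame of rack between 0.102 and 0.132 m)) and x of weighing_bottle in the frame of rack between -0.015 and 0.015 m and z of weighing_bottle in the frame of rack between 0.006 and 0.014 m and contact force between the fingers and weighing_bottle below 0.05 N and ((y of cell_c in the frame of carrier between 0.097 and 0.137 m and y of beaker in the frame of rack between -0.132 and -0.102 m) or (y of cell_c in the frame of carrier between 0.019 and 0.059 m and y of beaker in the frame of rack between -0.054 and -0.024 m) or (y of cell_c in the frame of carrier between -0.059 and -0.019 m and y of beaker in the frame of rack between 0.024 and 0.054 m) or (y of cell_c in the frame of carrier between -0.137 and -0.097 m and y of beaker in the frame of rack between 0.102 and 0.132 m)) and x of beaker in the frame of rack between -0.015 and 0.015 m and z of beaker in the frame of rack between 0.006 and 0.014 m and contact force between the fingers and beaker below 0.05 N and ((y of cell_d in the frame of carrier between 0.097 and 0.137 m and y of stopper in the frame of rack between -0.132 and -0.102 m) or (y of cell_d in the frame of carrier between 0.019 and 0.059 m and y of stopper in the frame of rack between -0.054 and -0.024 m) or (y of cell_d in the frame of carrier between -0.059 and -0.019 m and y of stopper in the frame of rack between 0.024 and 0.054 m) or (y of cell_d in the frame of carrier between -0.137 and -0.097 m and y of stopper in the frame of rack between 0.102 and 0.132 m)) and x of stopper in the frame of rack between -0.015 and 0.015 m and z of stopper in the frame of rack between 0.006 and 0.014 m and contact force between the fingers and stopper below 0.05 N); the robot touches nothing.
It fails at once if a piece is tipped over (angle between any of crucible, weighing_bottle, beaker, stopper's own z axis and vertical above 0.8 rad).
It fails at once if a piece is dropped (falls freely faster than 0.7 m/s) ((linear speed of crucible above 0.7 m/s and contact force between the fingers and crucible below 0.01 N) or (linear speed of weighing_bottle above 0.7 m/s and contact force between the fingers and weighing_bottle below 0.01 N) or (linear speed of beaker above 0.7 m/s and contact force between the fingers and beaker below 0.01 N) or (linear speed of stopper above 0.7 m/s and contact force between the fingers and stopper below 0.01 N)).
It also fails if it takes over 88 s, if anything falls off the work surface, if the arm or the gripper's body presses on something with over 40 N, if the wrist force passes 120 N, or if a joint passes its speed limit or range.

### The arm

A 6-joint arm with a two-finger parallel gripper is mounted at the origin on a cart in front of the work surface, level with it; the furniture and walls round the work are solid. World frame = base frame: x ahead of the robot, y to its left, z up, the work surface at z = 0. Lengths are in mm, angles in rad, forces in N, time in s.
With the tool pointing down it reaches from about 350 to 975 mm from the base axis. Payload 7.1 kg.
Tool frame: the origin (TCP) lies between the finger pads; the fingertips stand 19 mm ahead of it and the grasp point (between the pads) is the TCP (ctrl.tcp_to_tips is the distance from the TCP to the fingertips, in mm); z points along the fingers, y is the line along which they close (so a half turn about z gives the same grasp; the last joint's range is limited). The gripper opens to 88 mm and grips with 3 to 60 N. Pads are 20 mm wide; open, the fingers measure 115 mm over their backs; the gripper's body (75 mm by 178 mm) begins 61 mm behind the grasp point.
Start: joints at [1.112, 0.423, 1.63, -0, 1.089, -0.019], TCP at [266.067, 565.521, 241.675] pointing down, gripper open.
Joint ranges: [-3, 3], [-0.9, 2.11], [0.09, 2.58], [-1.31, 4.45], [0.11, 2.69], [-2.54, 2.54]. Speed limits (rad/s): [2.39, 2.39, 3.01, 3.14, 3.14, 3.14].

### API

Orientations are given as a rotation vector (axis times angle).
In Python, from workcell import status, optics, ctrl gives the robot as it stands. The module is installed in compiled form; this text tells all that it offers.
- The arm moves only by the shell command python3 -m inch 'ROWS'. ROWS is JSON, a list that holds one entry, the list of rows, each a list of 7 numbers: the shift along the tool's x, y, z in mm, then the turn, a rotation vector about the tool's x, y, z in rad, then the opening in per cent of the stroke, from 0 (shut) to 100 (fully open). A call has 1 to 20 rows; each row is the pose to reach, as a shift and turn from the pose commanded when the call began, along the tool's axes at that moment; what a row does not reach only later rows make up. A row lasts 1/10 s, in which the tool goes at most 50 mm and 8.59 degrees, less where a joint would pass 70% of its speed; a pose out of reach is approached as far as the arm can. A call with a gripper value outside its range is refused whole. The fingers move at their own pace and stop on an object; the grip force is fixed at half the most. Time passes only in rows, so rows that repeat a pose let the fingers close. It gives the time, the measured TCP pose, the force, the opening and the grip force at its end, in the units of the state.
- status.get_obs(): the state, without advancing time (a new reading comes with each control period).
- optics.get_image(name): name is "scene" or "top" or "wrist"; returns a dict with "frame" (400x640x3 uint8, red, green, blue), "fx", "fy", "cx", "cy" (pixels), "rvec" (rotation vector, rad) and "tvec" (3), from world to camera coordinates, as OpenCV has them; the wrist camera has in their place "hand_eye" (4x4, takes a point from camera to tool coordinates, whose origin is the TCP and whose axes are the flange's). Camera axes: x right, y down, z forward; pixel columns grow to the right and rows downward; lengths in mm; the calibration is good to about 2 mm. A picture is of the moment at which its call begins: read the wrist's pose just before it. There is no depth.
- ctrl.close_job(): hands the job in; it is judged then, once.
The state is a dict: "t": time; "qpos": joint angles; "qvel": joint speeds; "joint_torque": joint torques, N m; "ee_pos": TCP position; "orientation": TCP orientation; "ft_force": force on the tool from outside, world axes, zero at the start; "moment": the same for the moment, N m; "width": finger opening in mm; "grasp_force": force on a finger pad.
Only numpy, scipy, OpenCV 4.12 (cv2) and the standard library are available. Lean on these libraries where they do the work, as an engineer would, in place of code of your own. Each camera call takes 0.05 s, during which the arm holds its last target. There are 200 camera calls.

## Working session

There is one attempt and no reset: what is moved stays moved. The work goes in short steps, Python scripts to look and compute and a shell command to move; the robot and the scene stay as the last step left them, time stands still between calls to the robot, and variables do not carry over. Pictures are saved under pics/ and viewed, at most 14 in all, crops included, and the job is handed in when it is done.

```bash
mkdir -p pics; cat > h.py <<'E'
import numpy as np, cv2
from scipy.spatial.transform import Rotation as R
from workcell import status, optics, ctrl
def cam(n):
    o=status.get_obs(); d=optics.get_image(n)
    K=np.array([[d['fx'],0,d['cx']],[0,d['fy'],d['cy']],[0,0,1]])
    if n=='wrist':
        T=np.eye(4);T[:3,:3]=R.from_rotvec(o['orientation']).as_matrix();T[:3,3]=o['ee_pos']
        T=T@np.array(d['hand_eye'])
    else:
        M=np.eye(4);M[:3,:3]=R.from_rotvec(np.ravel(d['rvec'])).as_matrix();M[:3,3]=np.ravel(d['tvec']);T=np.linalg.inv(M)
    return d['frame'],K,T
def ray(K,T,uv,z):
    uv=np.atleast_2d(uv).astype(float)
    r=np.c_[uv,np.ones(len(uv))]@np.linalg.inv(K).T@T[:3,:3].T
    return T[:3,3]+r*((z-T[2,3])/r[:,2])[:,None]
def proj(K,T,P):
    M=np.linalg.inv(T);p=np.atleast_2d(P)@M[:3,:3].T+M[:3,3];p=p@K.T
    return p[:,:2]/p[:,2:]
def save(n,im): cv2.imwrite('pics/'+n,im[:,:,::-1])
E
python3 - <<'E'
from h import *
for n in ('scene','top'):
    f,K,T=cam(n);save(n+'0.png',f);np.savez(n+'0.npz',f=f,K=K,T=T);print(n,K.tolist(),T.round(2).tolist())
o=status.get_obs();print(o)
E
```

```text
scene [[477.9504452146937, 0.0, 310.81953914784935], [0.0, 477.9504452146937, 195.23866244722697], [0.0, 0.0, 1.0]] [[0.45, -0.64, 0.62, -44.21], [-0.89, -0.32, 0.31, -406.79], [0.0, -0.7, -0.72, 754.31], [0.0, 0.0, 0.0, 1.0]]
top [[393.28170319445206, 0.0, 315.96824270609494], [0.0, 393.28170319445206, 196.93333764332542], [0.0, 0.0, 1.0]] [[0.02, -0.99, 0.15, 462.26], [-1.0, -0.01, 0.04, -104.93], [-0.04, -0.15, -0.99, 916.86], [0.0, 0.0, 0.0, 1.0]]
{'t': 0.1, 'qpos': array([ 1.11201836e+00,  4.23737050e-01,  1.63059506e+00,  1.16856054e-05,
        1.08856174e+00, -1.90052119e-02]), 'qvel': array([-0.00074919, -0.00014256, -0.00081115,  0.00102173,  0.00025839,
        0.00045161]), 'joint_torque': array([-1.15542571e-04, -5.45617962e+01, -2.74325198e+01,  6.44352240e-02,
        1.88091741e-02, -1.16736726e-05]), 'ee_pos': array([265.85850422, 565.13193638, 241.00376495]), 'orientation': array([-6.85179048e-01, -3.06563737e+00,  1.98181415e-03]), 'ft_force': array([-0.43963364, -0.65648822,  0.09682785]), 'moment': array([0.01070924, 0.0493839 , 0.13565256]), 'grasp_force': 0.0, 'width': 87.6750817477748}
```

View pics/top0.png

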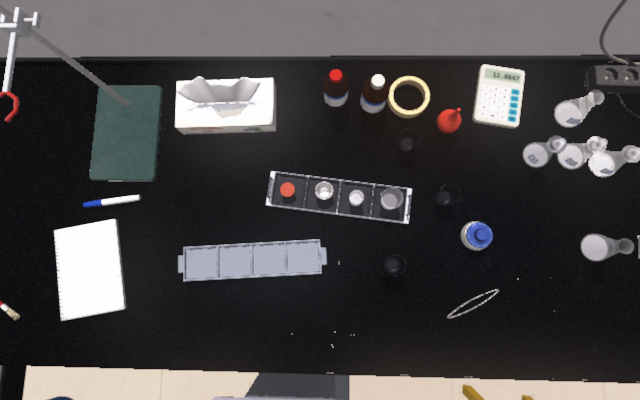

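View pics/scene0.png

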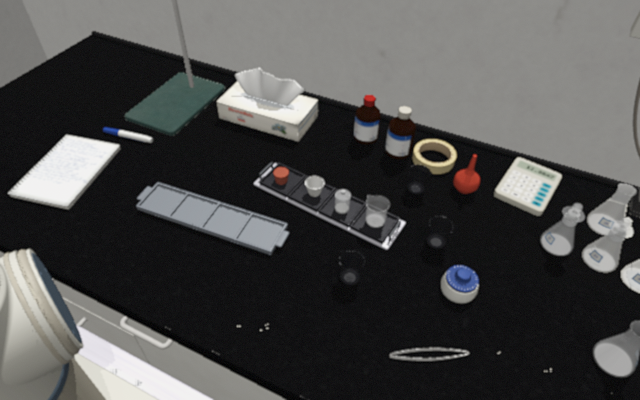

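Carrier, left to right in the top view: stopper (288,189), crucible (324,190), weighing bottle (356,198), clear beaker (391,200). The empty grey rack is at (253,260), nearer to the robot. Three black look-alike beakers stand at (409,141), (447,196) and (395,265), all off the carrier, and I'll leave them alone. So the rack order, left to right, is beaker, bottle, crucible, stopper.

```bash
python3 - <<'E'
from h import *
d=np.load('top0.npz');f,K,T=d['f'],d['K'],d['T']
# rack blob
hsv=cv2.cvtColor(f,cv2.COLOR_RGB2HSV)
m=np.zeros(f.shape[:2],np.uint8);m[235:285,175:332]=(hsv[235:285,175:332,2]>80)*255
m=cv2.morphologyEx(m,cv2.MORPH_OPEN,np.ones((3,3)))
c=max(cv2.findContours(m,0,2)[0],key=cv2.contourArea)
P=ray(K,T,c[:,0,:],14)[:,:2]
r=cv2.minAreaRect(P.astype(np.float32));print('rack',r);print(cv2.boxPoints(r).round(1).tolist())
# carrier: bright outline
m=np.zeros(f.shape[:2],np.uint8);m[165:228,260:418]=(hsv[165:228,260:418,2]>70)*255
c=np.argwhere(m)[:,::-1]
P=ray(K,T,c,10)[:,:2]
r=cv2.minAreaRect(P.astype(np.float32));print('carrier',r);print(cv2.boxPoints(r).round(1).tolist())
for n,uv,z in (('stopper',(288,189),30),('cruc',(324,190),42),('wb',(356,198),60),('beak',(391,200),71)):print(n,ray(K,T,uv,z)[0].round(1))
crop=cv2.resize(f[165:285,175:425],None,fx=3.2,fy=3.2,interpolation=cv2.INTER_CUBIC);save('crop0.png',crop)
E
```

```text
rack ((455.8575744628906, 78.06462097167969), (79.84156799316406, 341.38092041015625), 4.130423545837402)
[[403.70001220703125, 245.39999389648438], [428.29998779296875, -95.0999984741211], [508.0, -89.30000305175781], [483.3999938964844, 251.1999969482422]]
carrier ((604.68701171875, -117.69400024414062), (335.9820251464844, 85.89866638183594), 83.22615814208984)
[[542.2000122070312, -279.3999938964844], [627.5, -289.6000061035156], [667.2000122070312, 44.099998474121094], [581.9000244140625, 54.20000076293945]]
stopper [617.7  -2.3  30. ]
cruc [614.1 -85.3  42. ]
wb [ 593.9 -156.3   60. ]
beak [ 588.6 -230.9   71. ]
```

View pics/crop0.png

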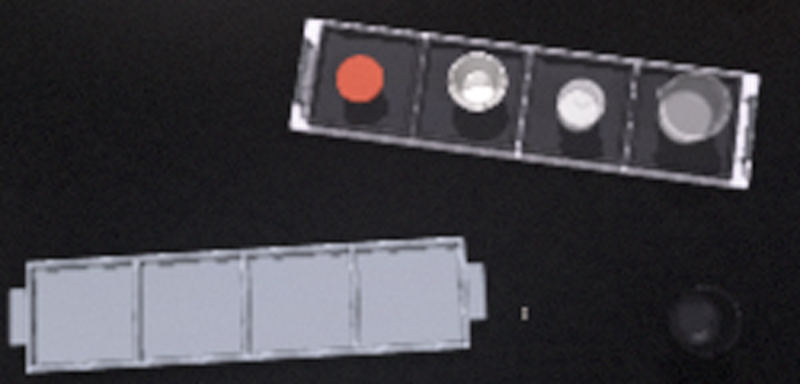

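```bash
cat >> h.py <<'E'
def go(x,y,z,hd):
    o=status.get_obs();M=R.from_rotvec(o['orientation']).as_matrix()
    s=M.T@(np.array([x,y,z])-o['ee_pos'])
    h=np.radians(hd);yy=np.array([np.cos(h),np.sin(h),0]);zz=np.array([0,0,-1.])
    W=np.c_[np.cross(yy,zz),yy,zz]
    print('shift',s.round(1),'turn',R.from_matrix(M.T@W).as_rotvec().round(3),'t',o['t'],'w',o['width'].__round__(1),'q6',o['qpos'][5].round(2))
E
python3 -c "
from h import *
go(560,-80,330,-6.8)"
```

```text
shift [-540.8 -458.6  -88.4] turn [-1.00e-03  1.00e-03  1.25e+00] t 0.1 w 87.7 q6 -0.02
```

```bash
python3 -m inch '[[[0,0,-88,0,0,0,100],[-541,-459,-88,0,0,1.25,100],[-541,-459,-88,0,0,1.25,100],[-541,-459,-88,0,0,1.25,100],[-541,-459,-88,0,0,1.25,100],[-541,-459,-88,0,0,1.25,100],[-541,-459,-88,0,0,1.25,100],[-541,-459,-88,0,0,1.25,100],[-541,-459,-88,0,0,1.25,100],[-541,-459,-88,0,0,1.25,100],[-541,-459,-88,0,0,1.25,100],[-541,-459,-88,0,0,1.25,100],[-541,-459,-88,0,0,1.25,100],[-541,-459,-88,0,0,1.25,100],[-541,-459,-88,0,0,1.25,100],[-541,-459,-88,0,0,1.25,100],[-541,-459,-88,0,0,1.25,100],[-541,-459,-88,0,0,1.25,100],[-541,-459,-88,0,0,1.25,100],[-541,-459,-88,0,0,1.25,100]]]'
python3 - <<'E'
from h import *
go(560,-80,330,-6.8)
f,K,T=cam('wrist');save('w1.png',f);np.savez('w1.npz',f=f,K=K,T=T);print(T.round(2).tolist())
E
```

```text
t: 2.1
ee_pos: [559.7, -78.7, 329.7]
orientation: [-2.347, -2.088, 0.0]
ft_force: [-0.5, 0.0, -0.4]
width: 87.6
grasp_force: 0.0
shift [-1.3  0.4 -0.3] turn [-0.    -0.     0.002] t 2.1 w 87.6 q6 -0.04
[[0.99, -0.11, -0.03, 567.77], [-0.12, -0.96, -0.25, -10.83], [-0.0, 0.25, -0.97, 472.15], [0.0, 0.0, 0.0, 1.0]]
```

View pics/w1.png

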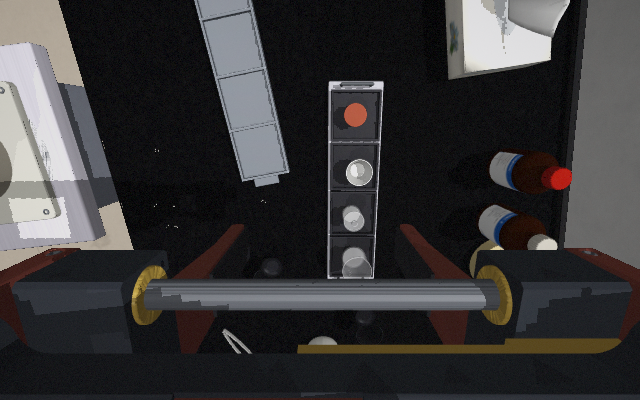

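```bash
python3 - <<'E'
from h import *
d=np.load('w1.npz');f,K,T=d['f'],d['K'],d['T']
for n,uv,z in (('stopper',(355.5,115),36),('cruc',(359.3,172.5),42),('wb knob',(354,212),64),('wb',(353,219),40),('beak',(357,262),70),('carr TL',(329,82),14),('carr TR',(383,82),14),('carr BL',(328,277),10),('carr BR',(373,278),10),('rackR corners',(288,173),16),('',(244,182),16),('',(260,24),16)):print(n,ray(K,T,uv,z)[0].round(1))
d2=np.load('top0.npz')
Y=np.array([-.072,.9974]);X=np.array([.9974,.072])
for k in (117,39,-39,-117):
  c=np.array([455.9,78.1])+k*Y
  print(c.round(1),proj(K,T,[*c,10]).round(1),'cell',(np.array([604.7,-117.7])+k*np.array([.1182,.993])).round(1))
hsv=cv2.cvtColor(d2['f'],cv2.COLOR_RGB2HSV)
m=((hsv[...,1]>140)&(hsv[...,2]>90)&((hsv[...,0]<12)|(hsv[...,0]>170))).astype(np.uint8);m[:175]=0;m[205:]=0;m[:,:275]=0;m[:,305:]=0
u=np.argwhere(m)[:,::-1].mean(0);print('stop top',u,ray(d2['K'],d2['T'],u,34))
hsv=cv2.cvtColor(f,cv2.COLOR_RGB2HSV)
m=((hsv[...,1]>120)&(hsv[...,2]>90)&((hsv[...,0]<12)|(hsv[...,0]>170))).astype(np.uint8);m[:95]=0;m[135:]=0;m[:,:330]=0;m[:,382:]=0
u=np.argwhere(m)[:,::-1].mean(0);print('stop wrist',u,ray(K,T,u,34))
go(618,-2,130,-6.8)
E
```

```text
stopper [617.8  -2.3  36. ]
cruc [615.5 -85.7  42. ]
wb knob [ 600.4 -139.5   64. ]
wb [ 599.7 -158.3   40. ]
beak [ 597.4 -217.3   70. ]
carr TL [585.4  49.5  14. ]
carr TR [664.8  40.2  14. ]
carr BL [ 548.3 -271.1   10. ]
carr BR [ 627.4 -282.3   10. ]
rackR corners [505.6 -77.8  16. ]
 [433.3 -84.1  16. ]
 [497.  136.5  16. ]
[447.5 194.8] [[218.5 -16.6]] cell [618.5  -1.5]
[453.1 117. ] [[233.2  44.3]] cell [609.3 -79. ]
[458.7  39.2] [[246.7 100. ]] cell [ 600.1 -156.4]
[464.3 -38.6] [[259.1 151. ]] cell [ 590.9 -233.9]
stop top [286.95783133 189.43373494] [[ 6.15995271e+02 -3.94056275e-01  3.40000000e+01]]
stop wrist [354.96511628 114.4627907 ] [[617.27401792  -1.4350463   34.        ]]
shift [ 83.1  48.8 199.8] turn [ 0.    -0.     0.002] t 2.15 w 87.9 q6 -0.04
```

The wrist view confirms stopper (355,115), crucible (359,172), bottle (353,217), beaker (357,262), and agrees with the top view to about 2 mm. The red stopper sits on the carrier; the red bulb near the calculator is off it and isn't wanted. Pick the stopper.

```bash
python3 -m inch '[[[83,49,100,0,0,0,100],[83,49,100,0,0,0,100],[83,49,160,0,0,0,100],[83,49,230,0,0,0,100],[83,49,270,0,0,0,100],[83,49,270,0,0,0,100],[83,49,280,0,0,0,100],[83,49,293,0,0,0,100],[83,49,293,0,0,0,100],[83,49,293,0,0,0,100],[83,49,293,0,0,0,30],[83,49,293,0,0,0,25],[83,49,293,0,0,0,20],[83,49,293,0,0,0,15],[83,49,293,0,0,0,10],[83,49,293,0,0,0,10],[83,49,293,0,0,0,10],[83,49,293,0,0,0,10]]]'
```

```text
t: 3.95
ee_pos: [618.6, -3.5, 36.6]
orientation: [-2.349, -2.085, 0.0]
ft_force: [-0.2, 0.1, 0.3]
width: 31.8
grasp_force: 30.0
```

```bash
python3 -m inch '[[[0,0,-20,0,0,0,10],[0,0,-50,0,0,0,10],[0,0,-90,0,0,0,10],[0,0,-90,0,0,0,10]]]'; python3 - <<'E'
from h import *
go(464.3,-39,37,4.1)
f,K,T=cam('wrist');save('w2.png',f[100:400])
E
```

```text
t: 4.35
ee_pos: [622.0, -3.6, 131.7]
orientation: [2.345, 2.081, 0.01]
ft_force: [-0.1, 0.5, 0.4]
width: 31.4
grasp_force: 30.0
shift [ -54.  -153.2   93.3] turn [ 0.009 -0.    -0.191] t 4.35 w 31.4 q6 0.09
```

View pics/w2.png

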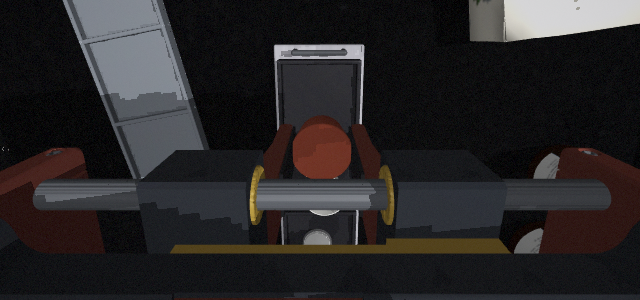

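The picture shows the stopper held between the pads at about (322,148) and level; its cell is empty.

```bash
python3 -m inch '[[[-20,-50,0,0,0,-0.19,10],[-40,-100,0,0,0,-0.19,10],[-54,-153,0,0,0,-0.19,10],[-54,-153,50,0,0,-0.19,10],[-54,-153,60,0,0,-0.19,10],[-54,-153,60,0,0,-0.19,10],[-54,-153,60,0,0,-0.19,10]]]'; python3 - <<'E'
from h import *
go(464.3,-39,37,4.1)
E
```

```text
t: 5.1
ee_pos: [461.8, -38.9, 66.5]
orientation: [-2.141, -2.299, 0.0]
ft_force: [0.3, -0.3, -0.9]
width: 31.4
grasp_force: 30.0
shift [-0.3  2.5 29.5] turn [-0. -0. -0.] t 5.1 w 31.4 q6 -0.18
```

```bash
python3 -m inch '[[[0,2.5,15,0,0,0,10],[0,2.5,22,0,0,0,10],[0,2.5,26,0,0,0,10],[0,2.5,29,0,0,0,10],[0,2.5,29,0,0,0,10],[0,2.5,29,0,0,0,10]]]'
```

```text
t: 5.7
ee_pos: [463.0, -38.8, 37.9]
orientation: [2.141, 2.299, 0.0]
ft_force: [0.5, -0.2, -0.1]
width: 31.7
grasp_force: 30.0
```

```bash
python3 -m inch '[[[0,0,1,0,0,0,10],[0,0,1,0,0,0,10],[0,0,1,0,0,0,38],[0,0,1,0,0,0,45],[0,0,1,0,0,0,60],[0,0,1,0,0,0,80],[0,0,1,0,0,0,100],[0,0,-30,0,0,0,100],[0,0,-80,0,0,0,100],[0,0,-130,0,0,0,100],[0,0,-180,0,0,0,100],[0,0,-180,0,0,0,100]]]'; python3 - <<'E'
from h import *
go(615,-85.5,130,-6.8)
f,K,T=cam('wrist');save('w3.png',f);np.savez('w3.npz',f=f,K=K,T=T)
print(proj(K,T,[464.3,-38.6,10]))
E
```

```text
t: 6.9
ee_pos: [466.6, -39.2, 223.8]
orientation: [2.135, 2.292, 0.011]
ft_force: [0.4, -1.0, -1.0]
width: 87.7
grasp_force: 0.0
shift [-56.5 143.6  95.6] turn [0.012 0.001 0.19 ] t 6.9 w 87.7 q6 -0.18
[[317.85570775 180.55722675]]
```

View pics/w3.png

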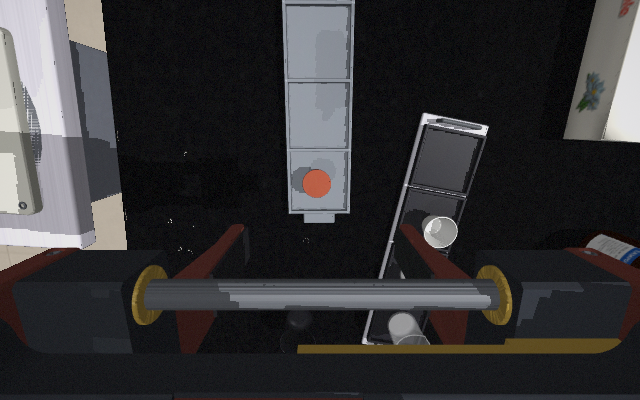

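Stopper stands upright at (317,183), within a few pixels of its pocket's centre (320,181). Next the crucible at (440,232).

```bash
python3 -m inch '[[[-20,50,30,0,0,0.1,100],[-40,100,50,0,0,0.19,100],[-57,147,60,0,0,0.19,100],[-57,147,80,0,0,0.19,100],[-57,147,120,0,0,0.19,100],[-57,147,120,0,0,0.19,100],[-57,147,120,0,0,0.19,100]]]'; python3 - <<'E'
from h import *
go(615,-85.5,38,-6.8)
f,K,T=cam('wrist');save('w4.png',f);np.savez('w4.npz',f=f,K=K,T=T)
print(proj(K,T,[[615,-85.5,42],[615,-85.5,10]]))
E
```

```text
t: 7.65
ee_pos: [611.6, -84.9, 95.8]
orientation: [-2.347, -2.083, 0.005]
ft_force: [-0.8, -0.3, 0.3]
width: 87.7
grasp_force: 0.0
shift [-0.2  3.8 57.8] turn [-0.005 -0.    -0.   ] t 7.65 w 87.7 q6 -0.04
[[326.92784397 223.88498101]
 [326.46570237 211.03409181]]
```

View pics/w4.png

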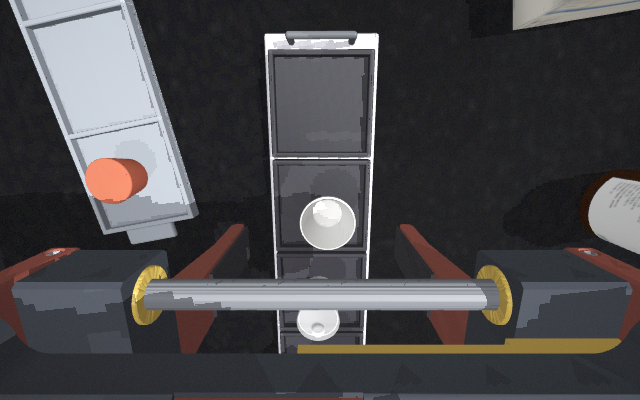

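Crucible rim at (328,223), predicted (327,224): on target.

```bash
python3 -m inch '[[[0,3,30,0,0,0,100],[0,3,45,0,0,0,100],[0,3,54,0,0,0,100],[0,3,58,0,0,0,100],[0,3,58,0,0,0,100],[0,3,58,0,0,0,50],[0,3,58,0,0,0,40],[0,3,58,0,0,0,30],[0,3,58,0,0,0,20],[0,3,58,0,0,0,20],[0,3,58,0,0,0,20],[0,3,58,0,0,0,20],[0,3,58,0,0,0,20]]]'; python3 - <<'E'
from h import *
d=np.load('w4.npz');print('wb',ray(d['K'],d['T'],(318,323),50))
E
```

```text
t: 9.0
ee_pos: [616.4, -85.6, 39.7]
orientation: [-2.35, -2.085, 0.0]
ft_force: [0.2, -0.4, 0.9]
width: 38.2
grasp_force: 30.0
wb [[ 599.56348302 -160.44780927   50.        ]]
```

```bash
python3 -m inch '[[[0,0,-10,0,0,0,20],[0,0,-40,0,0,0,20],[0,0,-85,0,0,0,20],[0,0,-85,0,0,0,20],[0,0,-85,0,0,0,20]]]'; python3 - <<'E'
from h import *
go(458.7,39,40,4.1)
f,K,T=cam('wrist');save('w5.png',f[120:400])
E
```

```text
t: 9.5
ee_pos: [617.3, -85.7, 126.4]
orientation: [2.348, 2.084, 0.003]
ft_force: [0.1, 0.2, -1.4]
width: 37.9
grasp_force: 30.0
shift [ 105.  -172.6   85.9] turn [ 0.003  0.    -0.191] t 9.5 w 37.9 q6 -0.04
```

View pics/w5.png

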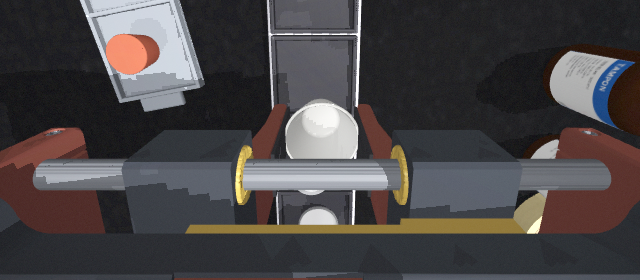

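Crucible held upright at (322,130).

```bash
python3 -m inch '[[[25,-40,0,0,0,-0.1,20],[50,-85,0,0,0,-0.19,20],[80,-130,0,0,0,-0.19,20],[105,-172,0,0,0,-0.19,20],[105,-172,40,0,0,-0.19,20],[105,-172,60,0,0,-0.19,20],[105,-172,60,0,0,-0.19,20],[105,-172,60,0,0,-0.19,20]]]'; python3 - <<'E'
from h import *
go(458.7,39,40,4.1)
E
```

```text
t: 10.35
ee_pos: [457.5, 39.0, 64.0]
orientation: [-2.14, -2.298, 0.003]
ft_force: [0.4, 0.2, 0.6]
width: 38.5
grasp_force: 30.0
shift [-0.1  1.2 24. ] turn [-0.003 -0.    -0.001] t 10.35 w 38.5 q6 -0.01
```

```bash
python3 -m inch '[[[0,1,12,0,0,0,20],[0,1,18,0,0,0,20],[0,1,22,0,0,0,20],[0,1,22,0,0,0,20],[0,1,22,0,0,0,20]]]'
```

```text
t: 10.85
ee_pos: [459.2, 39.1, 42.7]
orientation: [-2.141, -2.299, 0.0]
ft_force: [-0.4, -0.5, -0.4]
width: 38.4
grasp_force: 30.0
```

```bash
python3 -m inch '[[[0,0,1,0,0,0,20],[0,0,2,0,0,0,20],[0,0,2.5,0,0,0,20],[0,0,2.5,0,0,0,20]]]'
```

```text
t: 11.25
ee_pos: [459.2, 39.1, 40.2]
orientation: [2.141, 2.299, 0.0]
ft_force: [-0.5, 0.4, -0.2]
width: 38.4
grasp_force: 30.0
```

```bash
python3 -m inch '[[[0,0,0.5,0,0,0,20],[0,0,0.5,0,0,0,20],[0,0,0.5,0,0,0,46],[0,0,0.5,0,0,0,52],[0,0,0.5,0,0,0,65],[0,0,0.5,0,0,0,85],[0,0,0.5,0,0,0,100],[0,0,0.5,0,0,0,100],[0,0,-20,0,0,0,100],[0,0,-60,0,0,0,100],[0,0,-100,0,0,0,100],[0,0,-100,0,0,0,100],[0,0,-100,0,0,0,100]]]'; python3 - <<'E'
from h import *
go(599,-158,120,-6.8)
f,K,T=cam('wrist');save('w6.png',f)
print(proj(K,T,[458.7,39.2,42]))
E
```

```text
t: 12.55
ee_pos: [459.7, 39.2, 140.9]
orientation: [2.14, 2.298, 0.003]
ft_force: [-0.3, 0.2, -0.4]
width: 87.9
grasp_force: 0.0
shift [-206.6  125.    21.2] turn [ 0.002 -0.     0.19 ] t 12.55 w 87.9 q6 -0.01
[[320.22704203 206.40732129]]
```

View pics/w6.png

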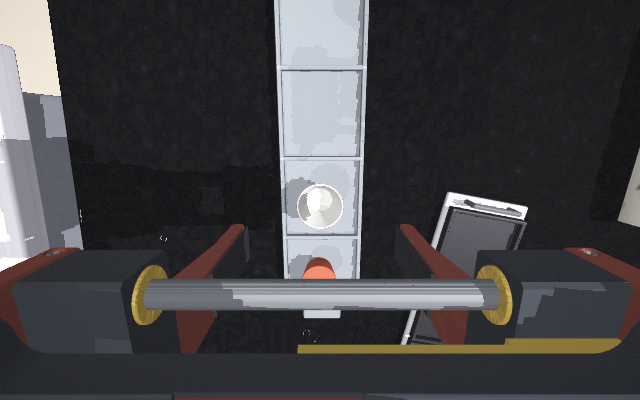

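Crucible stands at (320,206), as predicted for the pocket centre. Now the bottle.

```bash
python3 -m inch '[[[-40,25,0,0,0,0.1,100],[-85,50,0,0,0,0.19,100],[-130,80,0,0,0,0.19,100],[-170,105,0,0,0,0.19,100],[-207,125,0,0,0,0.19,100],[-207,125,20,0,0,0.19,100],[-207,125,20,0,0,0.19,100],[-207,125,20,0,0,0.19,100]]]'; python3 - <<'E'
from h import *
go(599,-158,38,-6.8)
f,K,T=cam('wrist');save('w7.png',f);np.savez('w7.npz',f=f,K=K,T=T)
print(proj(K,T,[[599,-158,49],[599,-158,10]]))
E
```

```text
t: 13.4
ee_pos: [596.7, -157.8, 118.0]
orientation: [-2.346, -2.083, 0.004]
ft_force: [0.2, 0.5, 0.4]
width: 87.9
grasp_force: 0.0
shift [-0.   2.7 80. ] turn [-0.005 -0.001 -0.   ] t 13.4 w 87.9 q6 -0.16
[[325.13678196 217.09341467]
 [324.86927197 203.7471638 ]]
```

View pics/w7.png

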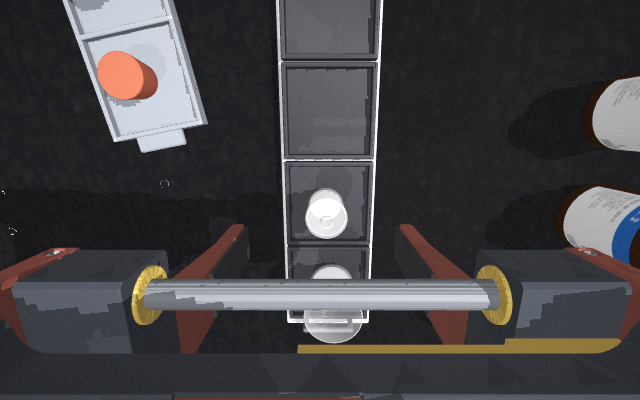

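Bottle shoulder at (326,217), predicted (325,217). Descend and grip.

```bash
python3 -m inch '[[[0,2,40,0,0,0,100],[0,2,65,0,0,0,100],[0,2,75,0,0,0,100],[0,2,80,0,0,0,100],[0,2,80,0,0,0,100],[0,2,80,0,0,0,50],[0,2,80,0,0,0,40],[0,2,80,0,0,0,30],[0,2,80,0,0,0,20],[0,2,80,0,0,0,12],[0,2,80,0,0,0,12],[0,2,80,0,0,0,12],[0,2,80,0,0,0,12]]]'; python3 - <<'E'
from h import *
d=np.load('w7.npz');print('bk',ray(d['K'],d['T'],(332.5,316),71),ray(d['K'],d['T'],(332,281),12))
E
```

```text
t: 14.75
ee_pos: [600.5, -158.7, 40.1]
orientation: [-2.35, -2.085, 0.0]
ft_force: [-0.1, 0.8, -0.7]
width: 30.6
grasp_force: 30.0
bk [[ 596.20395602 -229.35389674   71.        ]] [[ 597.00958083 -234.32596573   12.        ]]
```

Lift and go to the rack at (453,117).

```bash
python3 -m inch '[[[0,0,-10,0,0,0,12],[0,0,-40,0,0,0,12],[0,0,-85,0,0,0,12],[0,0,-105,0,0,0,12],[0,0,-105,0,0,0,12],[0,0,-105,0,0,0,12]]]'; python3 - <<'E'
from h import *
go(453.1,117,40,4.1)
E
```

```text
t: 15.35
ee_pos: [600.4, -158.7, 145.5]
orientation: [2.349, 2.085, 0.001]
ft_force: [-0.7, 0.2, -0.2]
width: 30.7
grasp_force: 29.9
shift [ 256.2 -179.1  105.3] turn [ 0.001  0.    -0.191] t 15.35 w 30.7 q6 -0.16
```

```bash
python3 -m inch '[[[38,-27,0,0,0,-0.1,12],[76,-54,0,0,0,-0.19,12],[114,-80,0,0,0,-0.19,12],[152,-106,0,0,0,-0.19,12],[190,-133,0,0,0,-0.19,12],[225,-157,0,0,0,-0.19,12],[256,-179,0,0,0,-0.19,12],[256,-179,40,0,0,-0.19,12],[256,-179,75,0,0,-0.19,12],[256,-179,80,0,0,-0.19,12],[256,-179,80,0,0,-0.19,12],[256,-179,80,0,0,-0.19,12]]]'; python3 - <<'E'
from h import *
go(453.1,117,40,4.1)
E
```

```text
t: 16.55
ee_pos: [453.5, 116.6, 65.6]
orientation: [2.142, 2.298, 0.0]
ft_force: [0.8, -0.4, -0.2]
width: 30.2
grasp_force: 29.9
shift [ 0.5 -0.4 25.6] turn [ 0.     0.    -0.001] t 16.55 w 30.2 q6 0.16
```

```bash
python3 -m inch '[[[0,0,12,0,0,0,12],[0,0,19,0,0,0,12],[0,0,23,0,0,0,12],[0,0,24,0,0,0,12],[0,0,25,0,0,0,12],[0,0,25.5,0,0,0,12],[0,0,25.5,0,0,0,12]]]'
```

```text
t: 17.25
ee_pos: [453.2, 116.8, 39.9]
orientation: [2.141, 2.299, 0.0]
ft_force: [-0.7, -0.6, 2.2]
width: 30.5
grasp_force: 30.0
```

```bash
python3 -m inch '[[[0,0,0,0,0,0,38],[0,0,0,0,0,0,45],[0,0,0,0,0,0,60],[0,0,0,0,0,0,85],[0,0,0,0,0,0,100],[0,0,0,0,0,0,100],[0,0,-20,0,0,0,100],[0,0,-60,0,0,0,100],[0,0,-100,0,0,0,100],[0,0,-110,0,0,0,100],[0,0,-110,0,0,0,100]]]'; python3 - <<'E'
from h import *
go(596,-232,150,-6.8)
f,K,T=cam('wrist');save('w8.png',f)
print(proj(K,T,[[453.1,117,49]]))
E
```

```text
t: 18.35
ee_pos: [454.3, 117.0, 151.2]
orientation: [2.14, 2.297, 0.005]
ft_force: [0.6, -0.6, 0.2]
width: 87.6
grasp_force: 0.0
shift [-358.2  116.6    1.4] turn [ 0.004 -0.001  0.19 ] t 18.35 w 87.6 q6 0.16
[[319.825363   205.44965705]]
```

View pics/w8.png

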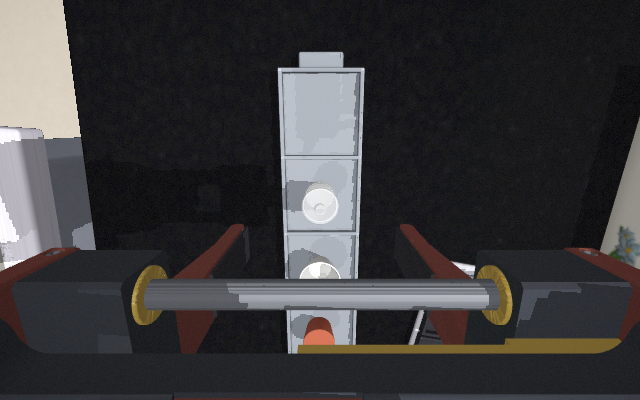

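Bottle stands upright at (320,205), as predicted. Now over the beaker.

```bash
python3 -m inch '[[[-45,15,0,0,0,0.1,100],[-90,30,0,0,0,0.19,100],[-135,44,0,0,0,0.19,100],[-180,59,0,0,0,0.19,100],[-225,74,0,0,0,0.19,100],[-270,88,0,0,0,0.19,100],[-315,103,0,0,0,0.19,100],[-358,117,0,0,0,0.19,100],[-358,117,10,0,0,0.19,100],[-358,117,10,0,0,0.19,100],[-358,117,10,0,0,0.19,100]]]'; python3 - <<'E'
from h import *
go(596,-232,38,-6.8)
f,K,T=cam('wrist');save('w9.png',f);np.savez('w9.npz',f=f,K=K,T=T)
print(proj(K,T,[[596,-232,71],[596,-232,10]]))
E
```

```text
t: 19.5
ee_pos: [593.6, -230.6, 137.5]
orientation: [-2.346, -2.083, 0.003]
ft_force: [-0.1, 0.5, -0.1]
width: 87.6
grasp_force: 0.0
shift [-1.2  3.  99.5] turn [-0.004 -0.001  0.   ] t 19.5 w 87.6 q6 -0.27
[[325.43401766 219.55346148]
 [324.94998638 199.61947864]]
```

View pics/w9.png

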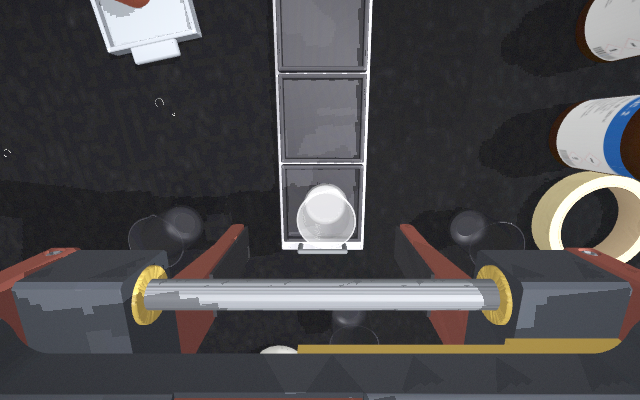

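The clear beaker is in the last cell, rim (326,217) and foot (325,203). The black look-alikes at (170,228), (480,230) and (352,325) are well away. Descend.

```bash
python3 -m inch '[[[-1,2.5,30,0,0,0,100],[-1,2.5,60,0,0,0,100],[-1,2.5,85,0,0,0,100],[-1,2.5,95,0,0,0,100],[-1,2.5,99,0,0,0,100],[-1,2.5,99,0,0,0,100],[-1,2.5,99,0,0,0,60],[-1,2.5,99,0,0,0,50],[-1,2.5,99,0,0,0,40],[-1,2.5,99,0,0,0,30],[-1,2.5,99,0,0,0,22],[-1,2.5,99,0,0,0,22],[-1,2.5,99,0,0,0,22],[-1,2.5,99,0,0,0,22]]]'
```

```text
t: 20.95
ee_pos: [597.7, -233.4, 40.8]
orientation: [2.35, 2.085, 0.0]
ft_force: [-0.2, 1.4, 2.2]
width: 44.0
grasp_force: 30.0
```

Width 44 suggests the grip bears on the flared rim rather than the body; a small test lift.

```bash
python3 -m inch '[[[0,0,-3,0,0,0,22],[0,0,-10,0,0,0,22],[0,0,-12,0,0,0,22],[0,0,-12,0,0,0,22]]]'; python3 - <<'E'
from h import *
f,K,T=cam('scene');save('s2.png',cv2.resize(f[130:290,300:500],None,fx=3,fy=3))
f,K,T=cam('wrist');save('w10.png',f[150:320,200:460])
a=cv2.imread('pics/s2.png');b=cv2.imread('pics/w10.png');b=cv2.copyMakeBorder(b,0,a.shape[0]-b.shape[0],0,0,0)
b=b[:,:200] if 0 else b[:,20:220]
cv2.imwrite('pics/c10.png',np.hstack([a,b]))
E
```

```text
t: 21.35
ee_pos: [598.1, -233.5, 53.4]
orientation: [2.349, 2.085, 0.001]
ft_force: [0.2, 0.6, -0.3]
width: 43.7
grasp_force: 30.0
```

View pics/c10.png

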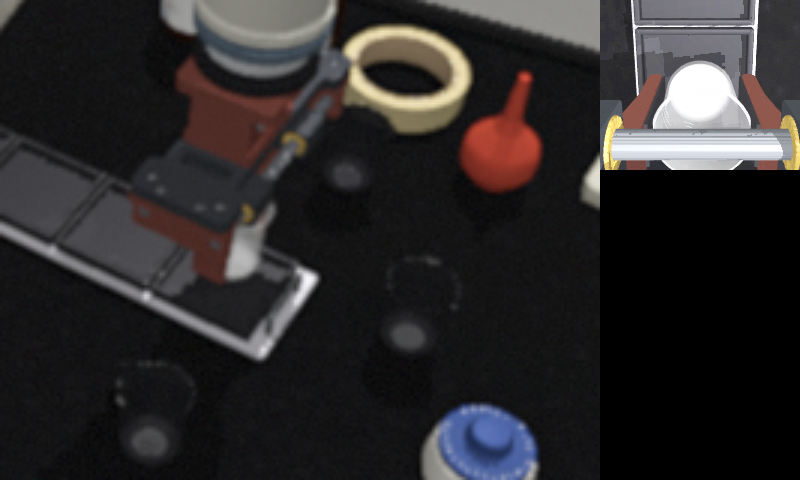

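The beaker is lifted and upright in the fingers at (245,240) in the scene crop. Carry it over smoothly.

```bash
python3 -m inch '[[[0,0,-30,0,0,0,22],[0,0,-60,0,0,0,22],[0,0,-90,0,0,0,22],[0,0,-100,0,0,0,22],[0,0,-100,0,0,0,22]]]'; python3 - <<'E'
from h import *
go(447.5,194.8,41,4.1)
E
```

```text
t: 21.95
ee_pos: [598.4, -233.7, 154.0]
orientation: [2.348, 2.084, 0.002]
ft_force: [0.0, -0.0, -1.3]
width: 43.8
grasp_force: 30.0
shift [ 407.6 -201.   112.1] turn [ 0.003  0.001 -0.191] t 21.95 w 43.8 q6 -0.27
```

```bash
python3 -m inch '[[[20,-10,0,0,0,-0.03,22],[50,-25,0,0,0,-0.07,22],[85,-42,0,0,0,-0.11,22],[120,-59,0,0,0,-0.15,22],[155,-76,0,0,0,-0.19,22],[190,-94,0,0,0,-0.19,22],[225,-111,0,0,0,-0.19,22],[260,-128,0,0,0,-0.19,22],[295,-145,0,0,0,-0.19,22],[330,-163,0,0,0,-0.19,22],[365,-180,0,0,0,-0.19,22],[390,-192,0,0,0,-0.19,22],[408,-201,0,0,0,-0.19,22],[408,-201,30,0,0,-0.19,22],[408,-201,60,0,0,-0.19,22],[408,-201,80,0,0,-0.19,22],[408,-201,85,0,0,-0.19,22],[408,-201,85,0,0,-0.19,22],[408,-201,85,0,0,-0.19,22]]]'; python3 - <<'E'
from h import *
go(447.5,194.8,41,4.1)
E
```

```text
t: 23.85
ee_pos: [446.6, 195.6, 67.8]
orientation: [-2.141, -2.299, 0.0]
ft_force: [-0.2, 0.1, 0.2]
width: 44.1
grasp_force: 30.0
shift [-0.9  0.8 26.8] turn [-0.     0.    -0.001] t 23.85 w 44.1 q6 0.32
```

```bash
python3 -m inch '[[[-1,1,10,0,0,0,22],[-1,1,18,0,0,0,22],[-1,1,22,0,0,0,22],[-1,1,24,0,0,0,22],[-1,1,25,0,0,0,22],[-1,1,26,0,0,0,22],[-1,1,26.5,0,0,0,22],[-1,1,26.5,0,0,0,22]]]'
```

```text
t: 24.65
ee_pos: [447.7, 194.7, 41.3]
orientation: [2.141, 2.299, 0.0]
ft_force: [-0.1, -0.2, -0.3]
width: 43.9
grasp_force: 30.0
```

```bash
python3 -m inch '[[[0,0,0.5,0,0,0,22],[0,0,0.5,0,0,0,22],[0,0,0.5,0,0,0,52],[0,0,0.5,0,0,0,58],[0,0,0.5,0,0,0,70],[0,0,0.5,0,0,0,85],[0,0,0.5,0,0,0,100],[0,0,0.5,0,0,0,100],[0,0,-30,0,0,0,100],[0,0,-70,0,0,0,100],[0,0,-120,0,0,0,100],[0,0,-170,0,0,0,100],[0,0,-220,0,0,0,100],[0,0,-220,0,0,0,100],[0,0,-220,0,0,0,100]]]'; python3 - <<'E'
from h import *
f,K,T=cam('wrist');save('w11.png',f[:,150:500]);
g,_,_=cam('top');save('t2.png',g)
a=f[60:400,200:440];b=cv2.resize(g[225:295,170:340],None,fx=3.2,fy=3.2);b=cv2.copyMakeBorder(b,0,340-b.shape[0],0,0,0)
save('c11.png',np.hstack([a,b]))
print(proj(K,T,[[447.5,194.8,10],[447.5,194.8,71],[453.1,117,49],[458.7,39.2,42]])-[200,60])
E
```

```text
t: 26.15
ee_pos: [448.0, 194.9, 262.3]
orientation: [2.14, 2.298, 0.004]
ft_force: [0.4, 0.7, -1.4]
width: 87.6
grasp_force: 0.0
[[120.79341102 116.45576999]
 [120.76248404 125.30816312]
 [120.8182687  180.01115643]
 [120.85943083 229.8274978 ]]
```

View pics/c11.png

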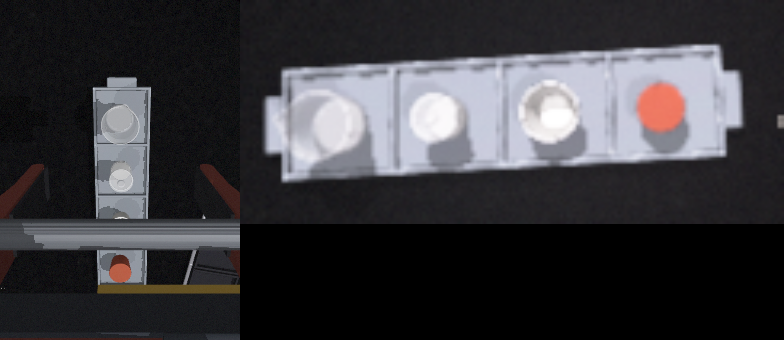

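All four stand upright and centred: beaker (120,120), bottle (121,179), crucible, stopper. The arm is clear, so I'll hand in.

```bash
python3 -m inch '[[[0,0,0,0,0,0,100],[0,0,0,0,0,0,100],[0,0,0,0,0,0,100]]]'; python3 -c "
from workcell import ctrl
print(ctrl.close_job())"
```

```text
t: 26.55
ee_pos: [447.2, 194.6, 260.2]
orientation: [-2.141, -2.298, 0.003]
ft_force: [0.4, 0.6, -0.1]
width: 87.8
grasp_force: 0.0
the job is handed in; nothing more can be done
None
```

The job is handed in at 26.6 s: in the last images all four pieces stand upright near their pocket centres on the grey rack in reverse order (left to right: beaker, weighing bottle, crucible, stopper), but the hand-in gave no verdict.

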